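# Clear the gauging nest and slide the flange ring home

## Task

The gauging nest on the bench is blocked: a slotted coupling stands inside it and a plug gauge lies across its mouth. First put both into the shallow aluminium tray, the coupling standing upright and the gauge lying flat; then slide the steel flange ring along the bench, never lifting it, into the nest until it sits fully home against the stop. Do not shift or tip the plain bush, the loupe or the oil bottle.

Things in the scene. Friction and masses are not known exactly. Their poses are not given: they have to be found in the camera images.
- nest: Gauging nest, bright steel, fixed to the worktop, place and yaw vary: a U of two fences closed by a stop block, no floor plate. Origin: on the worktop, where the ring's centre is when home; +x points inward to the stop, so the lane in is its -x axis. Fences 24 mm high, 18 mm thick, inner faces at y = +49 and -49 mm from x = -24 to 46 mm. Stop block 36 mm high, 150 mm wide, x = 46 to 82 mm.
- nest_stop (a point): Middle of the stop's flat face, which the ring's rim touches when home: 46 mm along the nest's +x from its origin, 16 mm up. An adjusting screw sticks out behind the block to x = 104 mm.
- nest_mouth (a point): Middle of the nest's open mouth, on the worktop, 50 mm along the nest's -x from its origin. Here short flared fence ends widen the mouth to about 125 mm.
- flange: Flange ring: turned steel with a dark hub, 92 mm in diameter (too wide to grip safely), about 0.62 kg; its rim is a plain cylinder from z = 0 to 26 mm, the hub rises to 31 mm. Origin: centre of its underside, z up. It starts flat on the worktop 190 to 225 mm out from the nest's origin along the lane, up to 50 mm to either side. Sliding friction about 0.6.
- coupling: Slotted coupling: dark steel cylinder 36 mm in diameter, 76 mm high, with square slots cut in its upper end, about 0.4 kg. It starts standing upright inside the nest, within 16 mm of the nest's origin. Origin: centre of its underside, z along its axis, up. Grip it across the body above the fences.
- plug: Plug gauge: 102 mm long with a black hexagonal handle 20 mm across in the middle and bright threaded ends, 18 mm high as it lies, about 0.19 kg. Origin: centre of its underside; its long axis is its y axis; grip it across the handle at the origin. It starts lying across the lane in front of the mouth, 85 to 98 mm out from the nest's origin, its long axis within 0.4 rad of the nest's y axis.
- tray: Shallow aluminium tray with a dark rubber liner, fixed to the worktop (place and yaw vary): 200 mm along its x, 130 mm along its y, on 4 mm feet; wall tops 20 mm and inner floor 8 mm above the worktop, walls 4 mm thick. Origin: centre of its underside, on the worktop. A monitor's panel hangs to the right of it, in the plane y = -0.28 for x > 0.65, 0.18 to 0.52 m up.
- bush: Bystander: plain dark steel bush (no slots), 34 mm in diameter, 74 mm high, standing loose beside the nest's mouth on its -y side, about 120 mm from the lane. Origin: centre of its underside, z up.
- loupe: Bystander: black loupe, 36 mm in diameter, 34 mm high, standing loose beside the lane on the nest's -y side, about 128 mm from the lane. Origin: centre of its underside, z up.
- oil_bottle: Bystander: oil bottle with a red cap and thin spout, 45 mm in diameter, 158 mm high, light, standing loose on the worktop behind the ring, left of the tray. Origin: centre of its underside, z up. Left of it a fixed row of tall books stands on the bench's left end (x > 0.5, y > 0.27): pass well above them.

How it is judged:
By the outcome, as a careful person would: the job done as asked, in the order asked, and still so for the second after the job is handed in, with the robot touching nothing.
It also fails if it takes over 72 s, if anything falls off the work surface, if the arm or the gripper's body presses on something with over 40 N, if the wrist force passes 120 N, or if a joint passes its speed limit or range.

## Robot

A 6-joint arm with a two-finger parallel gripper is mounted at the origin on a cart in front of the work surface, level with it; the furniture and walls round the work are solid. World frame = base frame: x ahead of the robot, y to its left, z up, the work surface at z = 0. Lengths are in m, angles in degrees, forces in N, time in s.
With the tool pointing down it reaches from about 0.4 to 0.825 m from the base axis. Payload 7 kg.
Tool frame: the origin (TCP) lies between the finger pads; the fingertips stand 25 mm ahead of it and the grasp point (between the pads) lies 6 mm ahead of it; z points along the fingers, y is the line along which they close (so a half turn about z gives the same grasp; the last joint's range is limited). The gripper opens to 88 mm and grips with 3 to 60 N. Pads are 19 mm wide; open, the fingers measure 130 mm over their backs; the gripper's body (78 mm by 193 mm) begins 47 mm behind the grasp point.
Start: joints at [-59.983, 20.546, 0.682, 0, -70.136, -16.507], TCP at [0.158, -0.656, 0.252] pointing down, gripper open.
Joint ranges: [-176.03, 176.03], [-82.01, 121.73], [-58.28, 71.71], [-173.87, 95.51], [-174.79, -0.11], [-173.66, 173.66]. Speed limits (degrees/s): [136.94, 136.94, 172.46, 180, 180, 180].

## Interface

Orientations are given as [roll, pitch, yaw] about the fixed x, y, z axes, in that order (R = Rz(yaw) Ry(pitch) Rx(roll)).
In Python, from plant import status, optics, job gives the robot as it stands. The module is installed in compiled form; this text tells all that it offers.
- The arm moves only by the tool pendant, called after "Request:" in YAML: its name, and indented under it one key for each argument. Schema: {"type":"object","properties":{"moves":{"type":"array","items":{"type":"array","prefixItems":[{"type":"array","items":{"type":"number"},"minItems":3,"maxItems":3},{"type":"number"},{"type":"number"}],"minItems":3,"maxItems":3},"minItems":1,"maxItems":8},"only":{"type":"string"},"quiet":{"type":"boolean"},"lines":{"type":"string"}},"required":["moves"],"additionalProperties":false}. moves is a list of rows, 1 to 8 of them, each written [[dx, dy, dz], turn, opening]: dx, dy, dz in shares of 0.8 m (1.0 is 0.8 m), then a turn about the tool's z in a scale on which 1.0 is 180 degrees, then the finger opening in m; each row is the pose to reach, as a shift and turn from the pose commanded when the call began, along the tool's axes at that moment; what a row does not reach only later rows make up. A row lasts 1/8 s, in which the tool goes at most 0.0625 m and 10.7 degrees, less where a joint would pass 70% of its speed; a pose out of reach is approached as far as the arm can. The fingers move at their own pace and stop on an object; the grip force is fixed at half the most. Time passes only in rows, so rows that do not move let the fingers close. The tool returns the time, the measured TCP pose, the force, the opening and the grip force at its end. only (a regular expression) keeps the lines of the reply that match it, lines (a string "A,B") keeps lines A to B, and quiet returns only ok. Input that does not fit is refused with a message, and nothing moves.
- status.get_obs(): the state, without advancing time (a new reading comes with each control period).
- optics.snapshot(name): name is "scene" or "side" or "wrist"; returns a dict with "frame" (480x640x3 uint8, red, green, blue), "z_map" (480x640 float32, m along the optical axis (not along the pixel's ray), 0 where there is no reading), "fovy" (degrees; the focal length in pixels is half the picture's height over the tangent of half this angle, whatever the lens; pixels are square), "cx", "cy" (the principal point, pixels), "k1" (the pictures are not rectified: a ray, as slopes to the right and down, at radius r is drawn at 1 + k1 r^2 times it, then the intrinsics apply), "R" (3x3) and "t" (3): a world point X has camera coordinates R X + t; the wrist camera has in their place "T_tool_cam" (4x4, takes a point from camera to tool coordinates, whose origin is the TCP and whose axes are the flange's). Camera axes: x right, y down, z forward; pixel columns grow to the right and rows downward; lengths in m; the calibration is good to about 2 mm. A picture is of the moment at which its call begins: read the wrist's pose just before it.
- job.close_job(): hands the job in; it is judged then, once.
The state is a dict: "clock": time; "joint_pos": joint angles; "qvel": joint speeds; "tau": joint torques, N m; "tool_pos": TCP position; "orientation": TCP orientation; "force": force on the tool from outside, world axes, zero at the start; "moment": the same for the moment, N m; "opening": finger opening in m; "gripper_force": force on a finger pad.
Only numpy, scipy, OpenCV 4.12 (cv2) and the standard library are available. Lean on these libraries where they do the work, as an engineer would, in place of code of your own. Each camera call takes 0.05 s, during which the arm holds its last target. There are 200 camera calls.

## Working session

There is one attempt and no reset: what is moved stays moved. The work goes in short steps, Python scripts to look and compute and a tool call to move; the robot and the scene stay as the last step left them, time stands still between calls to the robot, and variables do not carry over. Pictures are saved under pics/ and viewed, at most 10 in all, crops included, and the job is handed in when it is done.

```bash
mkdir -p pics; python3 - <<'E'
from plant import status, optics
import cv2,pickle
o=status.get_obs();print(o)
d={}
for n in("scene","side"):
    s=optics.snapshot(n);d[n]=s
    cv2.imwrite(f"pics/{n}0.png",s["frame"][:,:,::-1])
    print(n,{k:v for k,v in s.items() if k not in("frame","z_map")})
pickle.dump(d,open("d0.pkl","wb"))
E
```

```text
{'clock': 0.0, 'joint_pos': array([-5.99838811e+01,  2.05902587e+01,  6.33969845e-01, -2.20147953e-02,
       -7.01352135e+01, -1.65079699e+01]), 'qvel': array([ 0.04486431,  0.03069921,  0.01499203, -0.13667431, -0.11045257,
        0.00262408]), 'tau': array([-6.14140981e-05, -5.82718313e+01,  2.93056995e+01,  6.99693963e+00,
        6.89837529e-03, -1.31207166e-04]), 'tool_pos': array([ 0.15756414, -0.65589   ,  0.25063146]), 'orientation': array([ 1.79906388e+02, -6.16072620e-03, -1.66499343e+02]), 'force': array([ 0.20882442, -0.3562609 ,  0.1474159 ]), 'moment': array([-0.01823681, -0.04996225,  0.04127302]), 'gripper_force': 0.0, 'opening': 0.08710670272328332}
scene {'fovy': 45.51061918665296, 'cx': 319.89160824532513, 'cy': 237.0788526712054, 'k1': 0.06378652025119685, 'R': array([[-0.83910801, -0.54359428,  0.02007511],
       [-0.41159168,  0.61035033, -0.67680482],
       [ 0.35565438, -0.57617509, -0.73588873]]), 't': array([0.48328281, 0.25173012, 0.69244127])}
side {'fovy': 56.47340755369724, 'cx': 318.6200666829417, 'cy': 244.8907242903844, 'k1': -0.09435249289323791, 'R': array([[-0.83631084, -0.54825373,  0.00142085],
       [-0.45973205,  0.69986241, -0.54666172],
       [ 0.29871493, -0.45783234, -0.83735234]]), 't': array([0.49006844, 0.30123758, 0.72559578])}
```

View pics/scene0.png

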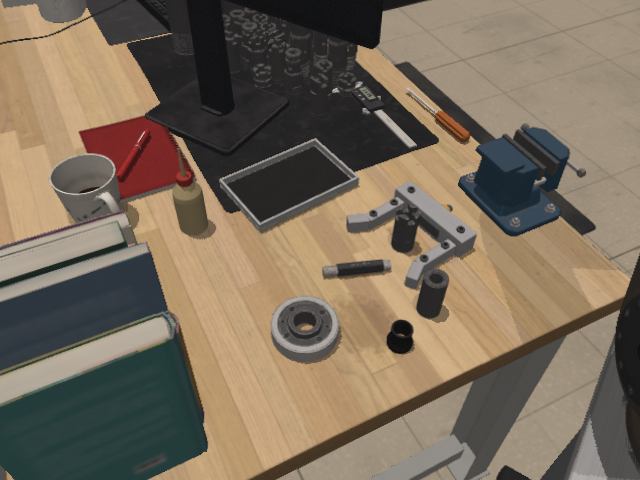

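View pics/side0.png

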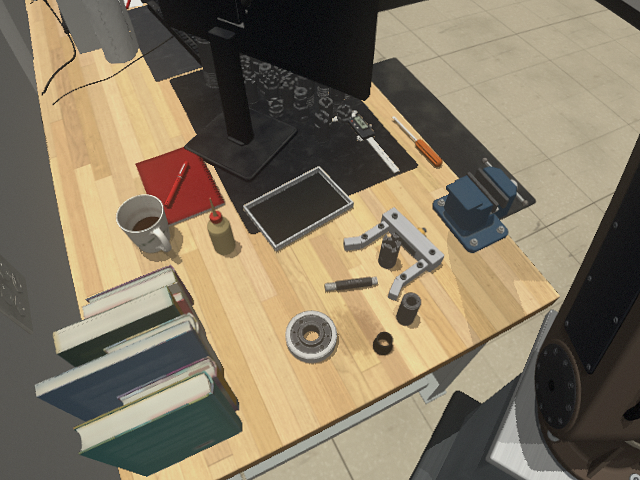

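The scene view shows the ring at (305,328), plug at (357,268), coupling at (404,228), stop at (435,215), tray at (290,183), bush at (432,293), loupe at (400,335) and bottle at (190,205). The side view shows the same layout.

```bash
cat > h.py <<'E'
import numpy as np,cv2
from scipy.spatial.transform import Rotation as Ro
def K(s):
    f=240/np.tan(np.radians(s["fovy"]/2)); return np.array([[f,0,s["cx"]],[0,f,s["cy"]],[0,0,1.]])
def pose(s,o=None):
    if "R" in s: return s["R"].T, -s["R"].T@s["t"]
    R=Ro.from_euler("xyz",o["orientation"],degrees=True).as_matrix(); T=s["T_tool_cam"]
    return R@T[:3,:3], R@T[:3,3]+o["tool_pos"]
def rays(s,px):
    u=cv2.undistortPoints(np.array(px,float).reshape(-1,1,2),K(s),np.array([s["k1"],0,0,0.]))[:,0]
    return np.c_[u,np.ones(len(u))]
def onplane(s,px,z,o=None):
    R,c=pose(s,o); d=rays(s,px)@R.T; return c+d*((z-c[2])/d[:,2])[:,None]
def cloud(s,o=None):
    v,u=np.mgrid[:480,:640]; R,c=pose(s,o)
    P=(rays(s,np.c_[u.ravel(),v.ravel()])*s["z_map"].reshape(-1,1))@R.T+c
    return P.reshape(480,640,3)
def tool(o,p):  # world delta -> tool axes
    R=Ro.from_euler("xyz",o["orientation"],degrees=True).as_matrix(); return R.T@(np.array(p)-o["tool_pos"])
E
python3 - <<'E'
from h import *;import pickle
d=pickle.load(open("d0.pkl","rb"))
pk={"scene":dict(ring=(305,322),plug=(357,268),coup=(406,212),stop=(435,215),tray=(290,183),bush=(434,280),loupe=(401,328),bottle=(184,178),table=(350,310),table2=(240,280)),
"side":dict(ring=(312,335),plug=(350,284),coup=(390,240),stop=(413,234),tray=(299,207),bush=(410,298),loupe=(383,340),bottle=(214,217),table=(340,310))}
for n in d:
    C=cloud(d[n])
    for k,(u,v) in pk[n].items(): print(n,k,C[v,u].round(4))
    # stop by height layer near pick
    u,v=pk[n]["stop"];p=C[v,u]
    for nm,(lo,hi),c,r in [("stop",(.031,.041),p,.13),("tray",(.016,.025),C[pk[n]["tray"][1],pk[n]["tray"][0]],.15),("ringtop",(.022,.034),C[pk[n]["ring"][1],pk[n]["ring"][0]],.07),("plug",(.008,.03),C[pk[n]["plug"][1],pk[n]["plug"][0]],.07)]:
        m=(C[...,2]>lo)&(C[...,2]<hi)&(np.hypot(*(C[...,:2]-c[:2]).transpose(2,0,1))<r)
        m=cv2.morphologyEx(m.astype(np.uint8),cv2.MORPH_OPEN,np.ones((2,2)))
        nl,L,st,_=cv2.connectedComponentsWithStats(m)
        for i in range(1,nl):
            if st[i,4]>80:
                q=C[L==i]; print("  ",n,nm,st[i,4],"z%.4f"%np.median(q[:,2]),cv2.minAreaRect((q[:,:2]*1000).astype(np.float32)))
E
```

```text
scene ring [0.5137 0.1343 0.0071]
scene plug [0.5005 0.0155 0.0136]
scene coup [ 0.4764 -0.0823  0.0638]
scene stop [ 0.4457 -0.13    0.0348]
scene tray [ 0.6937 -0.087   0.0088]
scene bush [0.3867 0.0074 0.0568]
scene loupe [0.3957 0.078  0.0206]
scene bottle [0.7594 0.0832 0.1116]
scene table [0.4742 0.0782 0.0006]
scene table2 [ 0.6386  0.1214 -0.001 ]
   scene stop 1576 z0.0360 ((332.95489501953125, 144.124267578125), (137.2645263671875, 728.37353515625), 21.57398223876953)
   scene stop 93 z0.0344 ((461.51580810546875, -77.27934265136719), (52.22859191894531, 23.443378448486328), 65.49552154541016)
   scene tray 1010 z0.0181 ((555.4818115234375, 186.1501007080078), (233.06503295898438, 838.218994140625), 26.734596252441406)
   scene tray 107 z0.0233 ((550.5149536132812, -59.8435173034668), (22.885082244873047, 17.631000518798828), 37.32969665527344)
   scene ringtop 2141 z0.0253 ((414.25115966796875, 317.8824462890625), (90.38274383544922, 477.62939453125), 27.808744430541992)
   scene plug 743 z0.0150 ((410.4491271972656, 254.2925262451172), (98.22628021240234, 578.80224609375)
[... 276 characters left out ...]
de bottle [0.7657 0.0816 0.1066]
side table [ 0.4928  0.0685 -0.0006]
   side stop 1059 z0.0353 ((366.14825439453125, 86.99989318847656), (137.30946350097656, 594.3905029296875), 19.51274871826172)
   side tray 83 z0.0180 ((614.746337890625, -156.24374389648438), (33.22317886352539, 60.750572204589844), 33.858577728271484)
   side tray 259 z0.0173 ((710.9243774414062, -40.44458770751953), (105.00617980957031, 130.0089874267578), 68.81006622314453)
   side ringtop 1140 z0.0247 ((448.71337890625, 258.1832275390625), (90.77923583984375, 340.8709411621094), 26.69647216796875)
   side plug 454 z0.0150 ((443.6708068847656, 192.96292114257812), (95.65662384033203, 443.263671875), 17.44716453552246)
```

```bash
python3 - <<'E'
from h import *;import pickle
d=pickle.load(open("d0.pkl","rb"))
for n in d:
    C=cloud(d[n])
    for nm,(lo,hi),c,r in [("stop",(.032,.040),(.445,-.125),.1),("fence",(.020,.028),(.46,-.08),.13),("tray",(.016,.026),(.693,-.087),.14),("ringrim",(.023,.034),(.515,.135),.065),("plug",(.006,.03),(.5,.017),.06),("coup",(.066,.09),(.477,-.083),.03),("bush",(.064,.09),(.387,.007),.03),("loupe",(.026,.045),(.396,.078),.03),("bottle",(.03,.15),(.762,.082),.05)]:
        m=(C[...,2]>lo)&(C[...,2]<hi)&(np.hypot(C[...,0]-c[0],C[...,1]-c[1])<r)
        nl,L,st,_=cv2.connectedComponentsWithStats(m.astype(np.uint8))
        for i in range(1,nl):
            if st[i,4]>60:
                q=C[L==i]; a,b,e=cv2.minAreaRect(np.array(q[:,:2]*1000,np.float32,order="C")); print(n,nm,st[i,4],"zmed%.4f"%np.median(q[:,2]),np.round(a,1),np.round(b,1),round(e,1),"mean",q[:,:2].mean(0).round(4))
E
```

```text
scene stop 1531 zmed0.0360 [ 450.9 -138.8] [ 37.8 151.8] 69.5 mean [ 0.4477 -0.136 ]
scene stop 87 zmed0.0357 [466.1 -62.8] [35.6 16.7] 20.4 mean [ 0.4665 -0.061 ]
scene fence 586 zmed0.0238 [531.7 -96.8] [107.1  32.9] 67.1 mean [ 0.5301 -0.0958]
scene fence 835 zmed0.0239 [422.4 -65.2] [125.2  92.1] 89.5 mean [ 0.4184 -0.0661]
scene fence 89 zmed0.0244 [466.5 -63.3] [35.7 15.1] 18.3 mean [ 0.4651 -0.0615]
scene tray 1040 zmed0.0194 [695.8 -85.9] [201.8 136.1] 68.6 mean [ 0.6956 -0.0839]
scene ringrim 1919 zmed0.0259 [506.8 146.4] [90.5 90.8] 47.0 mean [0.5049 0.149 ]
scene plug 774 zmed0.0155 [502.   14.8] [102.1  19. ] 40.0 mean [0.5013 0.0168]
scene coup 71 zmed0.0733 [471.4 -87.6] [ 8.6 16.6] 77.8 mean [ 0.4698 -0.087 ]
scene coup 150 zmed0.0731 [477.  -65.3] [13.6 31.3] 43.8 mean [ 0.4763 -0.0647]
scene bush 429 zmed0.0721 [382.6  16.1] [33.1 32.8] 35.1 mean [0.3821 0.0179]
scene loupe 245 zmed0.0328 [391.1  86.8] [29.  29.6] 35.9 mean [0.3909 0.0873]
scene bottle 1379 zmed0.0768 [763.3  81.6] [43.1 37.6] 26.6 mean [0.7577 0.0846]
side stop 1021 zmed0.0353 [ 451.8 -138.9] [ 36.5 150.3] 69.9 mean [ 0.4491 -0.1366]
side fence 972 zmed0.0235 [473.6 -86.6] [132.8 160.6] 72.2 mean [ 0.4669 -0.08  ]
side tray 575 zmed0.0186 [694.5 -85.4] [202.4 132. ] 68.8 mean [ 0.6901 -0.0778]
side ringrim 678 zmed0.0248 [506.7 146.6] [90.3 91. ] 71.7 mean [0.5059 0.1477]
side ringrim 342 zmed0.0294 [508.2 143.1] [52.  52.1] 81.1 mean [0.5065 0.1456]
side plug 470 zmed0.0155 [502.6  13.9] [102.3  20.8] 42.9 mean [0.5015 0.015 ]
side bush 236 zmed0.0716 [383.6  15.5] [31.6 35. ] 27.6 mean [0.3833 0.0165]
side loupe 119 zmed0.0323 [391.1  87.6] [28.4 29.1] 11.5 mean [0.3909 0.0871]
side bottle 710 zmed0.0791 [762.4  81.5] [43.5 34.8] 49.6 mean [0.7579 0.0842]
```

The manual's scale: shifts go in shares of 0.8 m and turns go in shares of 180 degrees. Converting my numbers, 0.333 m / 0.8 = 0.4163, -0.3 m / 0.8 = -0.375, -56 degrees / 180 = -0.3111.

Request:
pendant:
  moves:
    - [[-0.375, 0.4163, 0], -0.3111, 0.087]
    - [[-0.375, 0.4163, 0], -0.3111, 0.087]
    - [[-0.375, 0.4163, 0], -0.3111, 0.087]
    - [[-0.375, 0.4163, 0], -0.3111, 0.087]
    - [[-0.375, 0.4163, 0], -0.3111, 0.087]
    - [[-0.375, 0.4163, 0], -0.3111, 0.087]
    - [[-0.375, 0.4163, 0], -0.3111, 0.087]
    - [[-0.375, 0.4163, 0], -0.3111, 0.087]

```text
clock: 1.1
tool_pos: [0.3728, -0.2596, 0.2517]
orientation: [-180.0, 0.0, -110.2]
force: [-0.1, -0.6, 0.4]
opening: 0.0869
gripper_force: 0.0
```

```bash
python3 - <<'E'
from h import *;from plant import status
o=status.get_obs(); print(o["clock"],o["tool_pos"],o["orientation"],o["joint_pos"].round(1))
print(tool(o,(.475,-.065,.25)))
import pickle
d=pickle.load(open("d0.pkl","rb"));C=cloud(d["scene"])
m=(C[...,2]>.006)&(C[...,2]<.03)&(np.hypot(C[...,0]-.5,C[...,1]-.017)<.06); q=C[m][:,:2]
w,v=np.linalg.eigh(np.cov(q.T)); print("plug axis",np.degrees(np.arctan2(v[1,1],v[0,1])))
E
```

```text
1.1 [ 0.37282529 -0.25961272  0.25169517] [-1.79967690e+02  2.68952689e-02 -1.10226635e+02] [ -9.9  -0.8 -25.8  -0.  -65.  -10.3]
[-0.21793592 -0.0285885   0.00181359]
plug axis -138.77288880855934
```

Scaled: -0.21 m / 0.8 = -0.2625, -0.028 m / 0.8 = -0.035.

Request:
pendant:
  moves:
    - [[-0.2625, -0.035, 0], 0, 0.087]
    - [[-0.2625, -0.035, 0], 0, 0.087]
    - [[-0.2625, -0.035, 0], 0, 0.087]
    - [[-0.2625, -0.035, 0], 0, 0.087]
    - [[-0.2625, -0.035, 0], 0, 0.087]

```text
clock: 1.72
tool_pos: [0.4718, -0.0747, 0.2511]
orientation: [179.9, -0.0, -110.4]
force: [0.3, -0.4, 0.9]
opening: 0.0871
gripper_force: 0.0
```

```bash
python3 - <<'E'
from h import *;from plant import status,optics;import pickle
o=status.get_obs(); s=optics.snapshot("wrist"); pickle.dump((o,s),open("w1.pkl","wb"))
cv2.imwrite("pics/w1.png",s["frame"][:,:,::-1]); print(o["tool_pos"],s["T_tool_cam"].round(3),s["k1"],s["fovy"])
E
```

```text
[ 0.47176109 -0.07468257  0.25106809] [[ 0.    -0.969 -0.248  0.068]
 [ 1.     0.     0.    -0.   ]
 [-0.    -0.248  0.969 -0.135]
 [ 0.     0.     0.     1.   ]] -0.05004933803382096 69.09923927916441
```

View pics/w1.png

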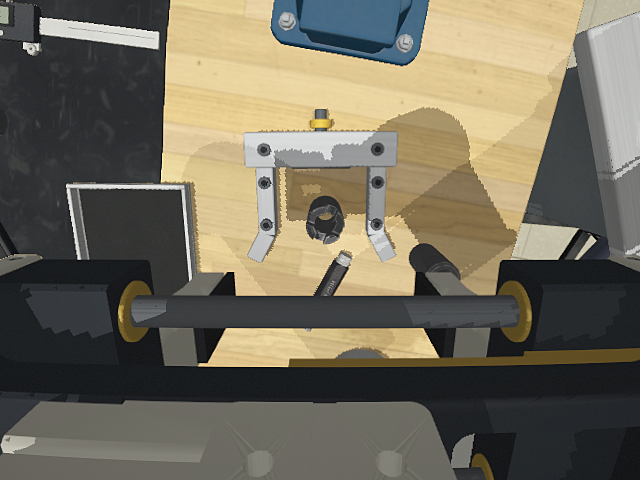

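The wrist view shows the nest U with its stop at (320,150), the coupling at (325,220), and the plug running from (345,255) to (308,328). The bush is at (435,260).

```bash
python3 - <<'E'
from h import *;import pickle
o,s=pickle.load(open("w1.pkl","rb"));C=cloud(s,o)
def sel(lo,hi,c,r): return (C[...,2]>lo)&(C[...,2]<hi)&(np.hypot(C[...,0]-c[0],C[...,1]-c[1])<r)
f=lambda m:np.array(C[m][:,:2]*1000,np.float32,order="C")
q=f(sel(.071,.082,(.475,-.073),.03)); print("coup top",len(q),cv2.minEnclosingCircle(q),np.median(C[sel(.071,.082,(.475,-.073),.03)][:,2]))
q=f(sel(.04,.07,(.475,-.073),.03)); print("coup side",len(q),cv2.minEnclosingCircle(q))
q=f(sel(.033,.04,(.451,-.139),.085)); r=cv2.minAreaRect(q); print("stop",r)
q=f(sel(.007,.03,(.49,0),.05)); print("plug",cv2.minAreaRect(q),q.mean(0))
q=f(sel(.068,.08,(.383,.016),.03)); print("bush",len(q),len(q) and cv2.minEnclosingCircle(q))
print("table z",np.median(C[250:300,300:320][...,2]))
import pickle
d=pickle.load(open("d0.pkl","rb"))
for n in d:
  C=cloud(d[n]); q=f(sel(.071,.082,(.475,-.073),.03)); print(n,cv2.minEnclosingCircle(q))
  q=f(sel(.068,.08,(.383,.016),.03)); print("bush",cv2.minEnclosingCircle(q))
E
```

```text
coup top 493 ((470.5589599609375, -75.68830871582031), 17.866092681884766) 0.07704872800651746
coup side 608 ((470.55615234375, -75.7546615600586), 18.015798568725586)
stop ((462.59881591796875, -111.75984191894531), (93.42539978027344, 149.8928680419922), 69.61071014404297)
plug ((487.0012512207031, -2.1635055541992188), (60.32453918457031, 20.783388137817383), 41.8471565246582) [485.80212   -5.569307]
bush 312 ((382.4678649902344, 11.503582954406738), 17.288116455078125)
table z 0.0013075286919468077
scene ((471.6114807128906, -73.60445404052734), 19.6487979888916)
bush ((382.46539306640625, 16.118717193603516), 17.515443801879883)
side ((470.62933349609375, -73.93754577636719), 17.99537467956543)
bush ((382.58966064453125, 14.939138412475586), 18.001169204711914)
```

Scaled: 0.189 m / 0.8 = 0.2363, 0.17 m / 0.8 = 0.2125.

Request:
pendant:
  moves:
    - [[0, 0, 0.075], 0, 0.087]
    - [[0, 0, 0.15], 0, 0.087]
    - [[0, 0, 0.2125], 0, 0.087]
    - [[0, 0, 0.2363], 0, 0.087]
    - [[0, 0, 0.2363], 0, 0.03]
    - [[0, 0, 0.2363], 0, 0.03]
    - [[0, 0, 0.2363], 0, 0.03]
    - [[0, 0, 0.2363], 0, 0.03]

```text
clock: 2.78
tool_pos: [0.4718, -0.0755, 0.0635]
orientation: [-179.9, 0.1, -110.5]
force: [-1.2, -0.4, 0.3]
opening: 0.0525
gripper_force: 0.0
```

Request:
pendant:
  moves:
    - [[0, 0, 0], 0, 0.03]
    - [[0, 0, 0], 0, 0.03]
    - [[0, 0, 0], 0, 0.03]

```text
clock: 3.15
tool_pos: [0.4713, -0.0754, 0.0628]
orientation: [-180.0, 0.0, -110.5]
force: [-2.7, 1.5, 4.5]
opening: 0.0356
gripper_force: 30.0
```

Scaled: -0.213 m / 0.8 = -0.2663, -0.19 m / 0.8 = -0.2375.

Request:
pendant:
  moves:
    - [[0, 0, -0.0625], 0, 0.03]
    - [[0, 0, -0.125], 0, 0.03]
    - [[-0.0038, -0.0625, -0.125], 0, 0.03]
    - [[-0.0075, -0.125, -0.125], 0, 0.03]
    - [[-0.0125, -0.1875, -0.125], 0, 0.03]
    - [[-0.0163, -0.2375, -0.125], 0, 0.03]
    - [[-0.0163, -0.2663, -0.125], 0, 0.03]
    - [[-0.0163, -0.2663, -0.125], 0, 0.03]

```text
clock: 4.15
tool_pos: [0.6756, -0.1383, 0.1599]
orientation: [179.8, -0.1, -110.6]
force: [0.0, 0.1, -4.2]
opening: 0.0355
gripper_force: 30.0
```

```bash
python3 - <<'E'
from h import *;from plant import status,optics;import pickle
o=status.get_obs(); s=optics.snapshot("scene"); pickle.dump(s,open("s2.pkl","wb"))
cv2.imwrite("pics/s2.png",s["frame"][:,:,::-1]); print(o["tool_pos"],o["orientation"],o["force"])
E
```

```text
[ 0.67562368 -0.13833228  0.15992045] [ 1.79816848e+02 -5.51391834e-02 -1.10551777e+02] [ 0.02650533  0.09689136 -4.15351758]
```

View pics/s2.png

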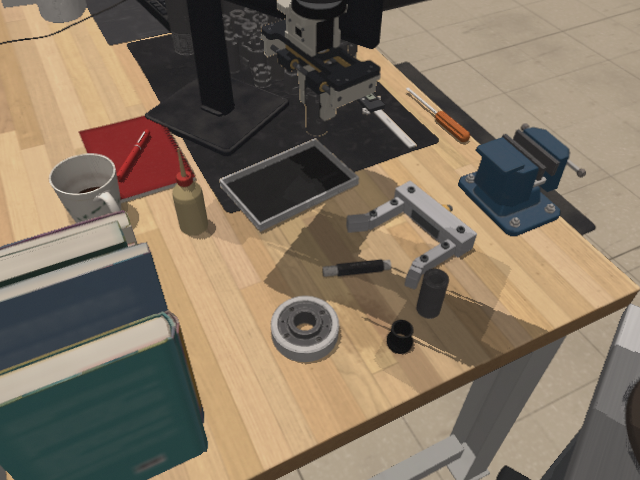

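The coupling hangs upright over the tray's far end, at about (318,120), and the nest is now clear of it.

Scaled: 0.0885 m / 0.8 = 0.1106, 0.0875 m / 0.8 = 0.1094.

Request:
pendant:
  moves:
    - [[0, 0, 0.0625], 0, 0.03]
    - [[0, 0, 0.0975], 0, 0.03]
    - [[0, 0, 0.105], 0, 0.03]
    - [[0, 0, 0.1075], 0, 0.03]
    - [[0, 0, 0.1094], 0, 0.03]
    - [[0, 0, 0.1106], 0, 0.03]

```text
clock: 4.95
tool_pos: [0.676, -0.1378, 0.0753]
orientation: [-179.9, 0.0, -110.5]
force: [-0.3, 0.4, -4.4]
opening: 0.0351
gripper_force: 30.0
```

Request:
pendant:
  moves:
    - [[0, 0, 0], 0, 0.03]

```text
clock: 5.08
tool_pos: [0.6756, -0.1379, 0.0747]
orientation: [-180.0, 0.0, -110.5]
force: [-0.2, -0.3, -4.8]
opening: 0.0349
gripper_force: 30.0
```

Scaled: 0.003 m / 0.8 = 0.0038, 0.002 m / 0.8 = 0.0025.

Request:
pendant:
  moves:
    - [[0, 0, 0.0013], 0, 0.03]
    - [[0, 0, 0.0025], 0, 0.03]
    - [[0, 0, 0.0038], 0, 0.03]

```text
clock: 5.45
tool_pos: [0.6753, -0.1379, 0.0709]
orientation: [180.0, -0.0, -110.5]
force: [0.0, 0.1, -4.6]
opening: 0.0353
gripper_force: 30.0
```

Request:
pendant:
  moves:
    - [[0, 0, 0.0006], 0, 0.03]
    - [[0, 0, 0.0013], 0, 0.03]
    - [[0, 0, 0.0013], 0, 0.03]

```text
clock: 5.82
tool_pos: [0.6754, -0.1379, 0.0709]
orientation: [-180.0, -0.0, -110.5]
force: [-4.7, 2.0, 6.3]
opening: 0.0353
gripper_force: 30.0
```

Scaled: -0.13 m / 0.8 = -0.1625, -0.12 m / 0.8 = -0.15.

Request:
pendant:
  moves:
    - [[0, 0, 0], 0, 0.06]
    - [[0, 0, 0], 0, 0.06]
    - [[0, 0, -0.0013], 0, 0.06]
    - [[0, 0, -0.075], 0, 0.07]
    - [[0, 0, -0.15], 0, 0.07]
    - [[0, 0, -0.1625], 0, 0.07]

```text
clock: 6.58
tool_pos: [0.678, -0.1382, 0.2059]
orientation: [-179.5, 0.1, -110.5]
force: [-0.8, 0.3, -0.3]
opening: 0.0699
gripper_force: 0.0
```

Request:
pendant:
  moves:
    - [[-0.025, 0.075, 0], 0.0556, 0.06]
    - [[-0.0563, 0.15, 0], 0.1111, 0.06]
    - [[-0.0875, 0.225, 0], 0.1556, 0.06]
    - [[-0.1025, 0.27, 0], 0.1556, 0.06]
    - [[-0.1025, 0.27, 0], 0.1556, 0.06]
    - [[-0.1025, 0.27, 0], 0.1556, 0.06]

```text
clock: 7.32
tool_pos: [0.5021, 0.0147, 0.2002]
orientation: [-180.0, 0.0, -138.4]
force: [0.3, 0.1, 0.2]
opening: 0.06
gripper_force: 0.0
```

```bash
python3 - <<'E'
from h import *;from plant import status,optics;import pickle
o=status.get_obs(); s=optics.snapshot("scene");w=optics.snapshot("side")
print(o["tool_pos"],o["orientation"])
for s in (s,w):
  C=cloud(s)
  for lo,hi,c,r in [(.076,.09,(.675,-.138),.03),(.006,.03,(.5,.017),.06),(.068,.08,(.383,.016),.03)]:
    m=(C[...,2]>lo)&(C[...,2]<hi)&(np.hypot(C[...,0]-c[0],C[...,1]-c[1])<r);q=np.array(C[m][:,:2]*1000,np.float32,order="C")
    print(len(q)) if len(q)<5 else print(len(q),cv2.minEnclosingCircle(q),cv2.minAreaRect(q),np.median(C[m][:,2]))
cv2.imwrite("pics/s3.png",s["frame"][:,:,::-1])
E
```

```text
[0.50210624 0.01472461 0.20018987] [-1.79980627e+02  3.45189991e-02 -1.38436118e+02]
193 ((676.1232299804688, -136.80062866210938), 20.223073959350586) ((675.0894775390625, -136.9203643798828), (33.42338562011719, 33.94929885864258), 50.59864044189453) 0.08287265624433915
775 ((502.6288757324219, 14.193597793579102), 51.147220611572266) ((501.9150390625, 14.998519897460938), (102.1468505859375, 17.673479080200195), 41.56808853149414) 0.015385311078386255
341 ((382.5116271972656, 14.890608787536621), 17.762805938720703) ((382.984130859375, 15.910888671875), (32.3320426940918, 33.45792007446289), 70.74229431152344) 0.07250766601602987
0
473 ((502.6499938964844, 14.060192108154297), 51.347076416015625) ((502.9549255371094, 13.66717529296875), (102.55345153808594, 19.927209854125977), 43.38611602783203) 0.015429482037558784
212 ((383.5128173828125, 15.168610572814941), 17.568769454956055) ((383.2181396484375, 15.414764404296875), (32.81683349609375, 31.802474975585938), 81.43431091308594) 0.07199801767294156
```

Scaled: 0.172 m / 0.8 = 0.215, 0.171 m / 0.8 = 0.2138.

Request:
pendant:
  moves:
    - [[0, 0, 0.075], 0, 0.06]
    - [[0, 0, 0.15], 0, 0.06]
    - [[0, 0, 0.2], 0, 0.06]
    - [[0, 0, 0.2138], 0, 0.06]
    - [[0, 0, 0.215], 0, 0.06]
    - [[0, 0, 0.215], 0, 0.012]
    - [[0, 0, 0.215], 0, 0.012]
    - [[0, 0, 0.215], 0, 0.012]

```text
clock: 8.43
tool_pos: [0.5023, 0.0148, 0.0291]
orientation: [-180.0, 0.1, -138.5]
force: [0.2, 0.7, 0.4]
opening: 0.0353
gripper_force: 0.0
```

Request:
pendant:
  moves:
    - [[0, 0, 0], 0, 0.012]
    - [[0, 0, 0], 0, 0.012]
    - [[0, 0, 0], 0, 0.012]

```text
clock: 8.8
tool_pos: [0.5021, 0.0146, 0.0284]
orientation: [-180.0, 0.0, -138.5]
force: [-0.7, 0.2, 5.7]
opening: 0.0184
gripper_force: 30.0
```

Scaled: -0.186 m / 0.8 = -0.2325, -0.15 m / 0.8 = -0.1875, -27 degrees / 180 = -0.15.

Request:
pendant:
  moves:
    - [[0, 0, -0.075], 0, 0.012]
    - [[0, 0, -0.1375], 0, 0.012]
    - [[-0.0375, -0.0625, -0.15], -0.05, 0.012]
    - [[-0.075, -0.125, -0.15], -0.1, 0.012]
    - [[-0.1125, -0.1875, -0.15], -0.15, 0.012]
    - [[-0.14, -0.2325, -0.15], -0.15, 0.012]
    - [[-0.14, -0.2325, -0.15], -0.15, 0.012]
    - [[-0.14, -0.2325, -0.15], -0.15, 0.012]

```text
clock: 9.8
tool_pos: [0.7079, -0.0506, 0.1466]
orientation: [179.9, -0.1, -111.5]
force: [-0.4, -0.1, -2.2]
opening: 0.0184
gripper_force: 30.0
```

Request:
pendant:
  moves:
    - [[0, 0, 0.0625], 0, 0.012]
    - [[0, 0, 0.1125], 0, 0.012]
    - [[0, 0, 0.1325], 0, 0.012]
    - [[0, 0, 0.135], 0, 0.012]
    - [[0, 0, 0.1375], 0, 0.012]

```text
clock: 10.42
tool_pos: [0.71, -0.0503, 0.04]
orientation: [-179.9, 0.1, -111.5]
force: [-0.7, 0.5, -1.4]
opening: 0.0187
gripper_force: 30.0
```

Scaled: 0.001 m / 0.8 = 0.0013, 0.0005 m / 0.8 = 0.0006.

Request:
pendant:
  moves:
    - [[0, 0, 0.0006], 0, 0.012]
    - [[0, 0, 0.0013], 0, 0.012]
    - [[0, 0, 0.0013], 0, 0.012]

```text
clock: 10.8
tool_pos: [0.7091, -0.0505, 0.0376]
orientation: [-180.0, 0.0, -111.5]
force: [1.0, -0.1, -1.2]
opening: 0.019
gripper_force: 30.0
```

Request:
pendant:
  moves:
    - [[0, 0, 0.0013], 0, 0.012]
    - [[0, 0, 0.0019], 0, 0.012]
    - [[0, 0, 0.0019], 0, 0.012]

```text
clock: 11.18
tool_pos: [0.7091, -0.0506, 0.0366]
orientation: [-180.0, 0.0, -111.5]
force: [-2.1, 0.3, 5.8]
opening: 0.0185
gripper_force: 30.0
```

Scaled: -0.2 m / 0.8 = -0.25, -0.18 m / 0.8 = -0.225.

Request:
pendant:
  moves:
    - [[0, 0, 0], 0, 0.04]
    - [[0, 0, 0], 0, 0.04]
    - [[0, 0, -0.0013], 0, 0.04]
    - [[0, 0, -0.075], 0, 0.04]
    - [[0, 0, -0.15], 0, 0.04]
    - [[0, 0, -0.225], 0, 0.04]
    - [[0, 0, -0.25], 0, 0.05]

```text
clock: 12.05
tool_pos: [0.7106, -0.0506, 0.241]
orientation: [-179.6, 0.2, -111.5]
force: [0.6, 0.2, -0.4]
opening: 0.0454
gripper_force: 0.0
```

```bash
python3 - <<'E'
from h import *;from plant import status,optics
o=status.get_obs(); print(o["tool_pos"],o["orientation"])
s=optics.snapshot("scene");w=optics.snapshot("side");cv2.imwrite("pics/s4.png",w["frame"][:,:,::-1])
for s in (s,w):
  C=cloud(s)
  for n,lo,hi,c,r in [("coup",.076,.09,(.675,-.138),.03),("plug",.015,.04,(.709,-.051),.056),("bush",.068,.08,(.383,.016),.03),("ring",.02,.034,(.507,.147),.06)]:
    m=(C[...,2]>lo)&(C[...,2]<hi)&(np.hypot(C[...,0]-c[0],C[...,1]-c[1])<r);q=np.array(C[m][:,:2]*1000,np.float32,order="C")
    print(n,len(q)) if len(q)<5 else print(n,len(q),cv2.minEnclosingCircle(q),cv2.minAreaRect(q),np.median(C[m][:,2]))
  m=(C[...,2]>.08)&(C[...,1]>.2)&(C[...,0]>.3)&(C[...,0]<.75)&(C[...,2]<.35); q=C[m]
  print("books",len(q),q.min(0),q.max(0))
E
```

```text
[ 0.71056084 -0.05060544  0.2410493 ] [-1.79622118e+02  1.70877920e-01 -1.11468428e+02]
coup 196 ((674.412109375, -137.14524841308594), 20.99012565612793) ((674.3333129882812, -136.4164276123047), (34.16856384277344, 35.18183898925781), 59.25373458862305) 0.08260942007159866
plug 582 ((707.1530151367188, -49.205299377441406), 51.20648956298828) ((706.0812377929688, -48.723392486572266), (102.16771697998047, 18.860748291015625), 68.63277435302734) 0.023162911193603752
bush 347 ((383.41558837890625, 15.40937614440918), 18.236570358276367) ((382.57440185546875, 15.930103302001953), (32.84439468383789, 33.79798889160156), 69.12538146972656) 0.07259876884193306
ring 2810 ((506.9761047363281, 145.78306579589844), 46.832462310791016) ((506.1858825683594, 146.23373413085938), (90.45512390136719, 91.89118957519531), 36.24217224121094) 0.02465305317051275
books 41281 [0.51053393 0.22633926 0.08000893] [0.74992112 0.48544032 0.28459102]
coup 104 ((674.3155517578125, -135.00930786132812), 18.763530731201172) ((673.3449096679688, -134.6301727294922), (31.6596736907959, 32.54982376098633), 42.920684814453125) 0.08170960535784916
plug 380 ((707.6337890625, -49.721046447753906), 51.312110900878906) ((707.1394653320312, -49.524864196777344), (102.5435562133789, 17.51221466064453), 68.35625457763672) 0.02330342440727562
bush 207 ((382.7411193847656, 15.144021987915039), 17.397327423095703) ((383.4173278808594, 15.286494255065918), (32.183387756347656, 32.573177337646484), 2.4294581413269043) 0.07191484362584921
ring 1709 ((507.3753662109375, 146.0926513671875), 46.846099853515625) ((507.16900634765625, 146.54287719726562), (91.78043365478516, 91.74891662597656), 61.22264099121094) 0.02409510153883121
books 30370 [0.51046494 0.21653507 0.08001363] [0.74990533 0.55614206 0.28419901]
```

View pics/s4.png

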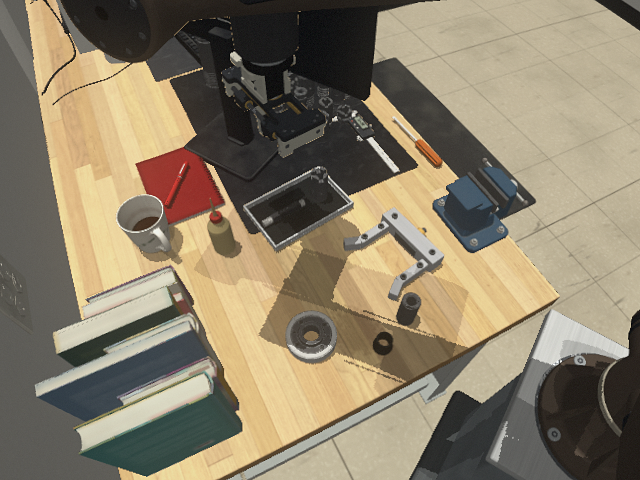

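The side view shows the coupling upright at (318,178) and the plug flat at (288,212), both in the tray. The ring is at (312,337), and the lane is clear.

```bash
python3 - <<'E'
from h import *;import pickle
d=pickle.load(open("d0.pkl","rb"))
for n in d:
  C=cloud(d[n])
  for a,b in((.5,.55),(.55,.6),(.6,.65),(.65,.7),(.7,.8)):
    q=C[(C[...,2]>.05)&(C[...,1]>.15)&(C[...,0]>a)&(C[...,0]<b)&(C[...,2]<.35)]
    print(n,a,len(q),np.percentile(q[:,1],[0,1,5]).round(3),q[:,2].max().round(3))
E
```

```text
scene 0.5 11658 [0.307 0.312 0.333] 0.244
scene 0.55 19293 [0.297 0.304 0.312] 0.284
scene 0.6 7384 [0.272 0.282 0.302] 0.284
scene 0.65 3381 [0.236 0.241 0.248] 0.236
scene 0.7 1494 [0.226 0.232 0.248] 0.236
side 0.5 4253 [0.307 0.311 0.319] 0.244
side 0.55 8349 [0.282 0.286 0.307] 0.283
side 0.6 5933 [0.272 0.276 0.283] 0.283
side 0.65 7961 [0.228 0.242 0.254] 0.283
side 0.7 6806 [0.214 0.227 0.272] 0.243
```

Scaled: 0.281 m / 0.8 = 0.3513, 0.05 m / 0.8 = 0.0625, -21.5 degrees / 180 = -0.1194.

Request:
pendant:
  moves:
    - [[-0.0375, 0.0625, 0], -0.0278, 0.05]
    - [[-0.075, 0.125, 0], -0.0556, 0.05]
    - [[-0.1125, 0.1875, 0], -0.0833, 0.05]
    - [[-0.15, 0.25, 0], -0.1194, 0.05]
    - [[-0.1875, 0.3125, 0], -0.1194, 0.05]
    - [[-0.2038, 0.3513, 0], -0.1194, 0.05]
    - [[-0.2038, 0.3513, 0], -0.1194, 0.05]
    - [[-0.2038, 0.3513, 0], -0.1194, 0.05]

```text
clock: 13.15
tool_pos: [0.507, 0.2039, 0.2349]
orientation: [180.0, -0.0, -90.0]
force: [-0.3, -0.6, 0.3]
opening: 0.0498
gripper_force: 0.0
```

Request:
pendant:
  moves:
    - [[0, 0, 0], 0, 0.05]

```text
clock: 13.28
tool_pos: [0.5075, 0.2034, 0.235]
orientation: [180.0, -0.0, -90.1]
force: [0.7, 0.2, 1.2]
opening: 0.0502
gripper_force: 0.0
```

Scaled: 0.197 m / 0.8 = 0.2463, 0.19 m / 0.8 = 0.2375.

Request:
pendant:
  moves:
    - [[0, 0, 0.075], 0, 0.05]
    - [[0, 0, 0.15], 0, 0.05]
    - [[0, 0, 0.2], 0, 0.05]
    - [[0, 0, 0.225], 0, 0.05]
    - [[0, 0, 0.2375], 0, 0.05]
    - [[0, 0, 0.2463], 0, 0.05]
    - [[0, 0, 0.2463], 0, 0.05]

```text
clock: 14.15
tool_pos: [0.5074, 0.204, 0.0387]
orientation: [-180.0, 0.0, -90.0]
force: [0.4, -0.5, -0.3]
opening: 0.0496
gripper_force: 0.0
```

Request:
pendant:
  moves:
    - [[0.005, 0, 0], 0, 0.05]
    - [[0.01, 0, 0], 0, 0.05]
    - [[0.015, 0, 0], 0, 0.05]
    - [[0.02, 0, 0], 0, 0.05]
    - [[0.025, 0, 0], 0, 0.05]
    - [[0.03, 0, 0], 0, 0.05]
    - [[0.035, 0, 0], 0, 0.05]

```text
clock: 15.02
tool_pos: [0.5077, 0.1764, 0.0389]
orientation: [-179.9, 0.0, -90.0]
force: [-0.2, 5.3, 2.9]
opening: 0.0496
gripper_force: 2.4
```

```bash
python3 - <<'E'
from h import *;from plant import status,optics
o=status.get_obs();s=optics.snapshot("scene");cv2.imwrite("pics/s5.png",s["frame"][:,:,::-1]);C=cloud(s)
m=(C[...,2]>.018)&(C[...,2]<.028)&(np.hypot(C[...,0]-.507,C[...,1]-.13)<.07);print(cv2.minEnclosingCircle(np.array(C[m][:,:2]*1000,np.float32,order="C")))
E
```

```text
((0.0, 0.0), 0.0)
```

View pics/s5.png

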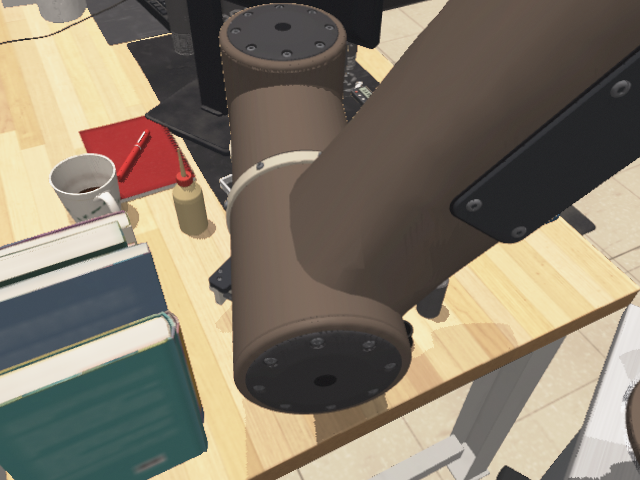

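The arm hides the ring here. The 5 N reaction force shows that the fingers are pushing it.

Scaled: 0.064 m / 0.8 = 0.08, 0.048 m / 0.8 = 0.06.

Request:
pendant:
  moves:
    - [[0.01, 0, 0], 0, 0.05]
    - [[0.02, 0, 0], 0, 0.05]
    - [[0.03, 0, 0], 0, 0.05]
    - [[0.04, 0, 0], 0, 0.05]
    - [[0.05, 0, 0], 0, 0.05]
    - [[0.06, 0, 0], 0, 0.05]
    - [[0.07, 0, 0], 0, 0.05]
    - [[0.08, 0, 0], 0, 0.05]

```text
clock: 16.08
tool_pos: [0.5075, 0.1121, 0.0388]
orientation: [-180.0, 0.0, -90.0]
force: [-0.3, 5.1, 2.5]
opening: 0.0498
gripper_force: 2.6
```

Request:
pendant:
  moves:
    - [[0.01, 0, 0], 0, 0.05]
    - [[0.02, 0, 0], 0, 0.05]
    - [[0.03, 0, 0], 0, 0.05]
    - [[0.04, 0, 0], 0, 0.05]
    - [[0.05, 0, 0], 0, 0.05]
    - [[0.0588, 0, 0], 0, 0.05]
    - [[0.065, 0, 0], 0, 0.05]
    - [[0.0675, 0, 0], 0, 0.05]

```text
clock: 17.08
tool_pos: [0.5074, 0.058, 0.0387]
orientation: [-180.0, 0.0, -90.0]
force: [0.3, 4.9, 4.3]
opening: 0.05
gripper_force: 2.8
```

Scaled: -0.21 m / 0.8 = -0.2625, -0.17 m / 0.8 = -0.2125.

Request:
pendant:
  moves:
    - [[-0.0188, 0, 0], 0, 0.05]
    - [[-0.0375, 0, 0], 0, 0.05]
    - [[-0.05, 0, -0.0625], 0, 0.05]
    - [[-0.075, 0, -0.1375], 0, 0.05]
    - [[-0.125, 0, -0.2125], 0, 0.05]
    - [[-0.15, 0, -0.2625], 0, 0.05]
    - [[-0.15, 0, -0.2625], 0, 0.05]
    - [[-0.15, 0, -0.2625], 0, 0.05]

```text
clock: 18.08
tool_pos: [0.5062, 0.1784, 0.2477]
orientation: [179.9, -0.0, -89.9]
force: [0.6, 1.0, -0.8]
opening: 0.0499
gripper_force: 0.0
```

```bash
python3 - <<'E'
from h import *;from plant import status,optics
o=status.get_obs();S={"wrist":optics.snapshot("wrist")}
for n in("scene","side"):S[n]=optics.snapshot(n)
print(o["tool_pos"]);cv2.imwrite("pics/w6.png",S["wrist"]["frame"][:,:,::-1])
f=lambda m:np.array(C[m][:,:2]*1000,np.float32,order="C")
for n,s in S.items():
  C=cloud(s,o)
  for k,lo,hi,c,r in [("ring",.021,.029,(.507,.01),.056),("bush",.068,.08,(.383,.016),.03),("stop",.033,.039,(.451,-.139),.085)]:
    m=(C[...,2]>lo)&(C[...,2]<hi)&(np.hypot(C[...,0]-c[0],C[...,1]-c[1])<r);q=f(m)
    print(n,k,len(q)) if len(q)<5 else print(n,k,len(q),np.round(cv2.minEnclosingCircle(q)[0],1),cv2.minEnclosingCircle(q)[1],cv2.minAreaRect(q))
E
```

```text
[0.50621731 0.17844178 0.24770729]
wrist ring 5198 [506.8   9.4] 46.12282180786133 ((506.4582824707031, 14.623212814331055), (91.43000793457031, 79.799560546875), 1.02180016040802)
wrist bush 1252 [383.5  14. ] 17.544662475585938 ((383.82440185546875, 14.187798500061035), (33.968238830566406, 33.91960906982422), 56.046600341796875)
wrist stop 0
scene ring 1530 [506.4  10.9] 46.9726448059082 ((504.0401916503906, 13.559341430664062), (91.42649841308594, 85.6644058227539), 46.812767028808594)
scene bush 345 [382.7  15.5] 17.573501586914062 ((382.71124267578125, 16.364038467407227), (33.181697845458984, 33.18521499633789), 75.2950668334961)
scene stop 1437 [ 450.9 -139.8] 77.1697998046875 ((451.0828857421875, -138.90496826171875), (36.69272232055664, 152.86480712890625), 69.43915557861328)
side ring 0
side bush 0
side stop 0
```

View pics/w6.png

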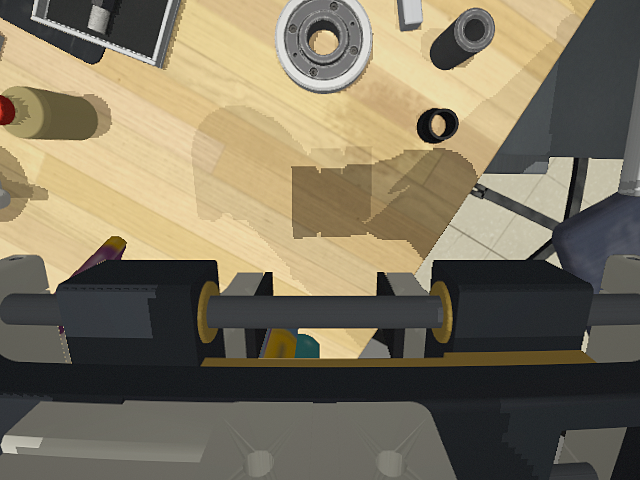

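The wrist view shows the ring at (325,40) and the bush and loupe undisturbed at (463,40) and (437,125). The ring is now centred on the lane, 95 mm out.

The manual's scale: shifts go in shares of 0.8 m and turns go in shares of 180 degrees. Converting my numbers, 0.2095 m / 0.8 = 0.2619, -0.0215 m / 0.8 = -0.0269, 20.4 degrees / 180 = 0.1133.

Request:
pendant:
  moves:
    - [[0.0625, -0.0125, 0], 0.0556, 0.04]
    - [[0.125, -0.025, 0], 0.1133, 0.04]
    - [[0.1381, -0.0269, 0.0375], 0.1133, 0.04]
    - [[0.1381, -0.0269, 0.1125], 0.1133, 0.04]
    - [[0.1381, -0.0269, 0.175], 0.1133, 0.04]
    - [[0.1381, -0.0269, 0.225], 0.1133, 0.04]
    - [[0.1381, -0.0269, 0.25], 0.1133, 0.04]
    - [[0.1381, -0.0269, 0.2619], 0.1133, 0.04]

```text
clock: 19.23
tool_pos: [0.5275, 0.0666, 0.037]
orientation: [179.9, -0.2, -110.4]
force: [0.3, -0.4, 0.6]
opening: 0.0396
gripper_force: 0.0
```

Request:
pendant:
  moves:
    - [[0, 0, 0], 0, 0.04]
    - [[0, 0, 0], 0, 0.04]

```text
clock: 19.48
tool_pos: [0.5292, 0.0677, 0.0398]
orientation: [-179.9, 0.0, -110.4]
force: [-0.0, 0.4, -0.3]
opening: 0.0398
gripper_force: 0.0
```

Scaled: 0.048 m / 0.8 = 0.06, 0.001 m / 0.8 = 0.0013.

Request:
pendant:
  moves:
    - [[0.0063, 0.0013, 0], 0, 0.04]
    - [[0.0125, 0.0013, 0], 0, 0.04]
    - [[0.0188, 0.0013, 0], 0, 0.04]
    - [[0.0263, 0.0013, 0], 0, 0.04]
    - [[0.0338, 0.0013, 0], 0, 0.04]
    - [[0.0425, 0.0013, 0], 0, 0.04]
    - [[0.0513, 0.0013, 0], 0, 0.04]
    - [[0.06, 0.0013, 0], 0, 0.04]

```text
clock: 20.48
tool_pos: [0.5118, 0.023, 0.0395]
orientation: [-179.9, 0.1, -110.4]
force: [1.7, 5.4, 2.5]
opening: 0.0403
gripper_force: 2.4
```

Request:
pendant:
  moves:
    - [[0.0075, 0, 0], 0, 0.04]
    - [[0.015, 0, 0], 0, 0.04]
    - [[0.0225, 0, 0], 0, 0.04]
    - [[0.03, 0, 0], 0, 0.04]
    - [[0.0375, 0, 0], 0, 0.04]
    - [[0.045, 0, 0], 0, 0.04]
    - [[0.0525, 0, 0], 0, 0.04]

```text
clock: 21.35
tool_pos: [0.497, -0.0164, 0.0395]
orientation: [-179.9, 0.1, -110.4]
force: [1.1, 4.7, 4.0]
opening: 0.0399
gripper_force: 2.5
```

Scaled: 0.013 m / 0.8 = 0.0163, 0.011 m / 0.8 = 0.0138.

Request:
pendant:
  moves:
    - [[0.005, 0, 0], 0, 0.04]
    - [[0.01, 0, 0], 0, 0.04]
    - [[0.0138, 0, 0], 0, 0.04]
    - [[0.0163, 0, 0], 0, 0.04]

```text
clock: 21.85
tool_pos: [0.4924, -0.0286, 0.0394]
orientation: [-179.9, 0.1, -110.4]
force: [2.5, 4.9, 2.8]
opening: 0.0399
gripper_force: 2.7
```

Request:
pendant:
  moves:
    - [[0.0013, 0, 0], 0, 0.04]
    - [[0.0025, 0, 0], 0, 0.04]
    - [[0.0038, 0, 0], 0, 0.04]

```text
clock: 22.22
tool_pos: [0.4918, -0.0308, 0.0395]
orientation: [-179.9, 0.1, -110.4]
force: [1.9, 12.5, 3.0]
opening: 0.0398
gripper_force: 5.6
```

Scaled: 0.001 m / 0.8 = 0.0013, 0.0005 m / 0.8 = 0.0006.

Request:
pendant:
  moves:
    - [[0.0006, 0, 0], 0, 0.04]
    - [[0.0013, 0, 0], 0, 0.04]
    - [[0.0013, 0, 0], 0, 0.04]

```text
clock: 22.6
tool_pos: [0.4919, -0.0309, 0.0396]
orientation: [-179.9, 0.2, -110.4]
force: [1.1, 14.4, 2.1]
opening: 0.0401
gripper_force: 6.4
```

Request:
pendant:
  moves:
    - [[0.0006, 0, 0], 0, 0.04]
    - [[0.0006, 0, 0], 0, 0.04]

```text
clock: 22.85
tool_pos: [0.492, -0.0311, 0.0396]
orientation: [-179.8, 0.2, -110.4]
force: [2.0, 14.8, 1.7]
opening: 0.0402
gripper_force: 7.3
```

Scaled: -0.21 m / 0.8 = -0.2625, -0.18 m / 0.8 = -0.225.

Request:
pendant:
  moves:
    - [[-0.0188, 0, 0], 0, 0.04]
    - [[-0.05, 0, 0], 0, 0.04]
    - [[-0.0625, 0, -0.075], 0, 0.04]
    - [[-0.075, 0, -0.15], 0, 0.04]
    - [[-0.075, 0, -0.225], 0, 0.04]
    - [[-0.075, 0, -0.2625], 0, 0.04]
    - [[-0.075, 0, -0.2625], 0, 0.04]
    - [[-0.075, 0, -0.2625], 0, 0.04]

```text
clock: 23.85
tool_pos: [0.5101, 0.023, 0.2479]
orientation: [179.9, -0.1, -110.4]
force: [0.2, 0.4, -0.1]
opening: 0.0402
gripper_force: 0.0
```

```bash
python3 - <<'E'
from h import *;from plant import status,optics
o=status.get_obs();S={"wrist":optics.snapshot("wrist")}
for n in("scene","side"):S[n]=optics.snapshot(n)
print(o["tool_pos"]);cv2.imwrite("pics/w7.png",S["wrist"]["frame"][:,:,::-1]);cv2.imwrite("pics/s7.png",S["scene"]["frame"][:,:,::-1])
a=np.radians(69.6);u=np.array([np.cos(a),np.sin(a)]);v=np.array([np.sin(a),-np.cos(a)]);O=np.array([473.5,-78.9])
for n,s in S.items():
  C=cloud(s,o); N=C[...,:2]*1000-O; X=-(N@u);Y=N@v;Z=C[...,2]
  m=(Z>.026)&(Z<.034)&(np.hypot(X,Y)<35); q=np.array(np.c_[X[m],Y[m]],np.float32)
  if len(q)>20:print(n,"hub",len(q),cv2.minEnclosingCircle(q))
  m=(Z>.021)&(Z<.034)&(np.abs(X)<60)&(np.abs(Y)<47)&(X<44); q=np.array(np.c_[X[m],Y[m]],np.float32)
  if len(q)>20:print(n,"ring",len(q),cv2.minEnclosingCircle(q))
  m=(Z>.033)&(Z<.039)&(np.abs(X-64)<30)&(np.abs(Y)<90);q=np.array(np.c_[X[m],Y[m]],np.float32)
  if len(q)>20:print(n,"stop",len(q),cv2.minAreaRect(q),np.percentile(X[m],[2,98]))
E
```

```text
[0.51006849 0.02298168 0.24791936]
wrist hub 1053 ((-0.8014751076698303, -1.1896861791610718), 33.39076614379883)
wrist ring 6137 ((0.2790525555610657, 0.25175973773002625), 46.34745407104492)
wrist stop 6088 ((64.52415466308594, 0.6399917602539062), (149.92066955566406, 35.060237884521484), 89.75873565673828) [48.02617569 81.00925157]
scene hub 356 ((4.485815048217773, 1.8421142101287842), 30.07157325744629)
scene ring 1834 ((4.886650562286377, 5.718242645263672), 55.85940170288086)
scene stop 1448 ((64.16571807861328, -0.0447998046875), (37.757083892822266, 152.7268524169922), 0.2955690622329712) [46.73147545 80.26572782]
side hub 223 ((-0.49841365218162537, -0.6732264757156372), 23.473569869995117)
side ring 1025 ((-0.1835155487060547, 0.3582773208618164), 47.932159423828125)
side stop 636 ((64.10425567626953, -27.524627685546875), (93.52570343017578, 35.684207916259766), 89.73007202148438) [47.36628939 80.03143222]
```

View pics/w7.png

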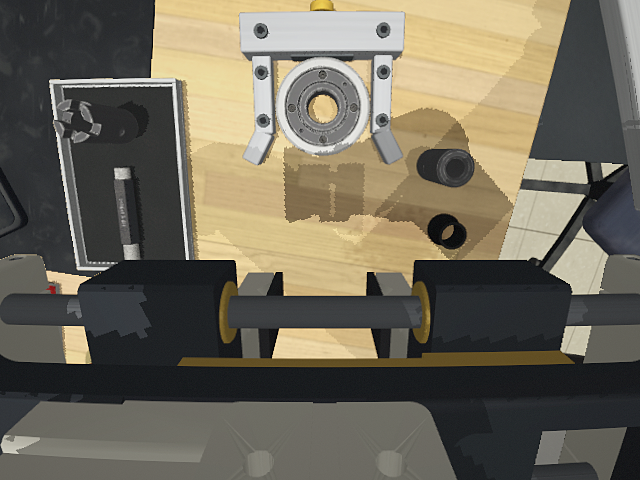

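View pics/s7.png

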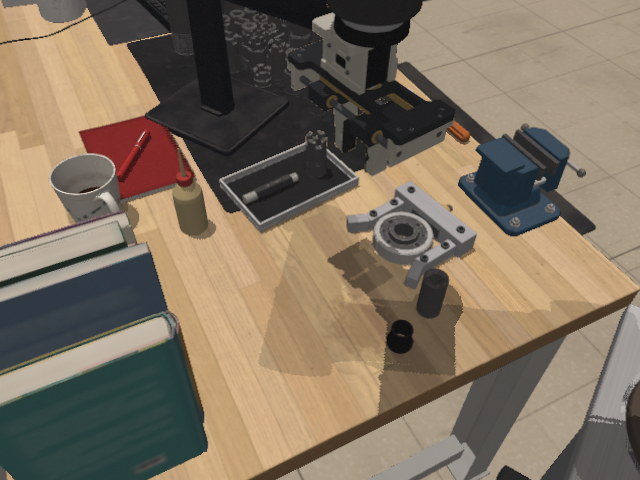

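The ring sits at (322,105) in the wrist view, against the stop between the fences and within 0.5 mm of the nest origin. The coupling stands and the gauge lies flat in the tray, and the bystanders are unmoved.

```bash
python3 -c "
from plant import job;print(job.close_job())"
```

```text
the job is handed in; nothing more can be done
None
```

The job is done and handed in at about 24 s: the coupling stands upright and the plug gauge lies flat in the tray, and the flange ring was slid along the bench into the nest until it met the stop, with the bush, loupe and oil bottle left where they were.

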